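# Park the long stamp on the caddy's bridge

## Robot

A 6-joint arm with a two-finger parallel gripper is mounted at the origin on the work surface. World frame = base frame: x ahead of the robot, y to its left, z up, the work surface at z = 0. Lengths are in m, angles in rad, forces in N, time in s.
With the tool pointing down it reaches from about 0.35 to 0.85 m from the base axis. Payload 8.1 kg.
Tool frame: the origin (TCP) lies between the finger pads; the fingertips stand nose_length ahead of it and the grasp point (between the pads) lies 2 mm behind it (nose_length is the distance from the TCP to the fingertips, in m); z points along the fingers, x is the direction in which the jaws open and shut, and the axes are right-handed (so a half turn about z gives the same grasp; the last joint's range is limited). The gripper opens to 93 mm and grips with 3 to 60 N. Pads are 15 mm wide; open, the fingers measure 128 mm over their backs; the gripper's body (75 mm by 188 mm) begins 65 mm behind the grasp point.
Start: joints at [-1.355, 0.13, 1.488, -0, 1.523, -0.085], TCP at [0.178, -0.573, 0.236] pointing down, gripper open.
Joint ranges: [-2.96, 2.96], [-0.89, 2.26], [0.02, 2.5], [-1.34, 4.48], [0, 2.73], [-2.66, 2.66]. Speed limits (rad/s): [2.39, 2.39, 2.79, 3.14, 3.14, 3.14].

## Interface

Orientations are given as a rotation vector (axis times angle).
In Python, from plant import * gives the robot as it stands.
- The arm moves only by the tool carry_out, never from a script. Its argument "steps" is a list of rows, each an object with "xyz": the shift along the world's x, y, z in cm, a list of three; "rot": the turn, a rotation vector about the world's x, y, z in degrees, a list of three. In form: [{"xyz": [tx, ty, tz], "rot": [rx, ry, rz]}, ...]. A call has 1 to 10 rows; each row is the pose to reach, as a shift and turn from the pose commanded when the call began; what a row does not reach only later rows make up. A row lasts 1/10 s, in which the tool goes at most 50 mm and 8.59 degrees, less where a joint would pass 70% of its speed; a pose out of reach is approached as far as the arm can. A call with a gripper value outside its range is refused whole. "grip" is the opening, from 0 (shut) to 1 (fully open), set as the call begins (left out, the last holds). The fingers move at their own pace and stop on an object; "force" is the grip in N (left out, the last holds). Time passes only in rows, so rows that repeat a pose let the fingers close. It gives the time, the measured TCP pose, the force and the opening at its end, in the units of the state.
- read_state(): the state, without advancing time (a new reading comes with each control period).
- read_camera(name): name is "scene" or "top" or "wrist"; returns the picture (384x512x3 uint8, red, green, blue); there is no depth.
- calibration(name): a dict with "fov_y" (degrees; the focal length in pixels is half the picture's height over the tangent of half this angle, whatever the lens; pixels are square), "cx", "cy" (the principal point, pixels), "dist_coeffs" ([k1, k2, p1, p2, k3] as OpenCV has them; the pictures are not rectified), "xyz" and "attitude" of the camera in the world. Camera axes: x right, y down, z forward; pixel columns grow to the right and rows downward; lengths in m; the calibration is good to about 2 mm. A picture is of the moment at which its call begins: read the wrist's pose just before it. calibration takes no time and is no camera call; for the wrist camera it gives the pose at the moment of the call.
- close_job(): hands the job in, once; it reports no verdict.
The state is a dict: "t": time; "q": joint angles; "dq": joint speeds; "joint_torque": joint torques, N m; "tool_pos": TCP position; "orientation": TCP orientation; "force": force on the tool from outside, world axes, zero at the start; "wrist_torque": the same for the moment, N m; "opening": finger opening in m.
Only numpy, scipy, OpenCV 4.12 (cv2) and the standard library are available. Lean on these libraries where they do the work, as an engineer would, in place of code of your own. Each camera call takes 0.05 s, during which the arm holds its last target.

## Task

Put the long stamp away to dry: set it upright on the middle of the narrow raised bridge that spans the yellow caddy, with its long foot running along the bridge. Set it down gently rather than dropping it, and do not disturb the square stamp or the steel cup.

Things in the scene. Friction and masses are not known exactly. Their poses are not given: they have to be found in the camera images.
- long_stamp: Long stamp, blue silicone, standing on its foot, 64 (x) by 30 (y) by 20 mm high. Centred on the foot is an upright slab handle 50 mm long (x) and 16 mm thick (y), from 20 to 62 mm above the underside: grip it across its thickness. Mass 50 to 100 g. Origin at the centre of the underside; x along its length, z up.
- bridge_mid (a point): Centre of the top face of the bridge, a flat bar 34 mm wide (x) running the 220 mm length (y) of the fixed yellow caddy above its middle, top 130 mm above the table, nothing over it; z up. The caddy is an empty open box, 130 (x) by 220 (y) mm, walls 90 mm high; a side door, 86 mm high, stands ajar from its -x wall, reaching up to 130 mm out.
- square_stamp: Bystander to leave alone: a stamp of the same blue silicone with a square foot 38 by 38 by 20 mm and a square handle 20 by 20 mm, 56 mm high in all, standing on the table within about 0.3 m of the long stamp, on either side of it. Origin at the centre of its underside, z up.
- cup: A bystander, to be left alone: an open stainless steel cup, 72 mm across the rim, 85 mm high, standing on the table. Origin at the centre of its underside, z up.

How it is judged:
By the outcome, as a careful person would: the job done as asked, in the order asked, and still so for the second after the job is handed in, with the robot touching nothing.
It also fails if it takes over 40 s, if anything falls off the work surface, if the arm or the gripper's body presses on something with over 40 N, if the wrist force passes 120 N, or if a joint passes its speed limit or range.

## Working session

There is one attempt and no reset: what is moved stays moved. The work goes in short steps, Python scripts to look and compute and a tool call to move; the robot and the scene stay as the last step left them, time stands still between calls to the robot, and variables do not carry over. Pictures are saved under pics/ and viewed, and the job is handed in when it is done.

Besides the shell and the picture viewer there is one more tool, called after ">>>" in YAML: its name, and indented under it one key for each argument. carry_out: Moves the arm, as the interface text tells. Its arguments: {"type":"object","properties":{"steps":{"type":"array","items":{"type":"object","properties":{"xyz":{"type":"array","items":{"type":"number"}},"rot":{"type":"array","items":{"type":"number"}}}}},"grip":{"type":"number"},"force":{"type":"number"}},"required":["steps"]}

```bash
ls; mkdir -p pics; python3 - <<'E'
from plant import *
import cv2
s=read_state();print(s)
for n in("scene","top","wrist"):
    print(n,calibration(n))
    cv2.imwrite(f"pics/{n}0.png",read_camera(n)[:,:,::-1])
try: print(nose_length)
except Exception as e: print(e)
E
```

```text
pics
{'t': 0.0, 'q': array([-1.35541429e+00,  1.31174564e-01,  1.48927957e+00, -3.69999859e-05,
        1.52301695e+00, -8.53960268e-02]), 'dq': array([-2.69220150e-04, -7.67852694e-05, -2.22743239e-03,  6.45893949e-04,
        6.61976322e-04, -4.88198340e-05]), 'joint_torque': array([ 6.54883934e-04, -5.59836459e+01, -4.91756988e+01,  7.66761904e-02,
        3.57340090e-02, -2.23631496e-04]), 'tool_pos': array([ 0.17765098, -0.5725214 ,  0.23457928]), 'orientation': array([-2.52821608e+00,  1.86282387e+00,  2.25493147e-03]), 'force': array([ 0.7251848 , -0.16024927, -0.58880106]), 'wrist_torque': array([-0.04441252, -0.03773812,  0.02540396]), 'opening': 0.09288911413805928}
scene {'fov_y': 48.707236249550014, 'cx': 253.38406179221838, 'cy': 193.594852922658, 'dist_coeffs': array([-0.0012996,  0.       ,  0.       ,  0.       ,  0.       ]), 'xyz': array([ 1.0788721 , -0.57306818,  0.76204085]), 'attitude': array([-2.1670883 , -0.86594189,  0.36820949])}
top {'fov_y': 53.72056488308236, 'cx': 252.95832057920103, 'cy': 191.67236921338096, 'dist_coeffs': array([-0.08587338,  0.        ,  0.        ,  0.        ,  0.        ]), 'xyz': array([ 0.46299018, -0.00638522,  1.12042345]), 'attitude': array([-2.1801482 ,  2.14259325, -0.16296626])}
wrist {'fov_y': 68.48370406727328, 'cx': 251.5436187083795, 'cy': 190.3738165720159, 'dist_coeffs': array([-0.00825304,  0.        ,  0.        ,  0.        ,  0.        ]), 'xyz': array([ 0.25527025, -0.54876174,  0.38549886]), 'attitude': array([ 2.3335713 , -1.71875781, -0.25333494])}
0.017
```

View pics/scene0.png

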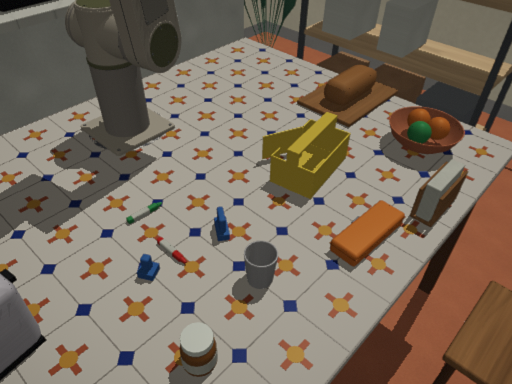

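View pics/top0.png

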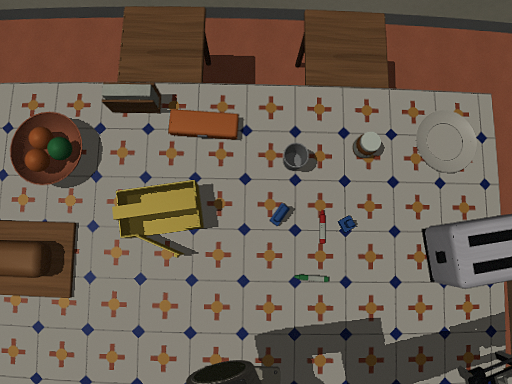

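View pics/wrist0.png

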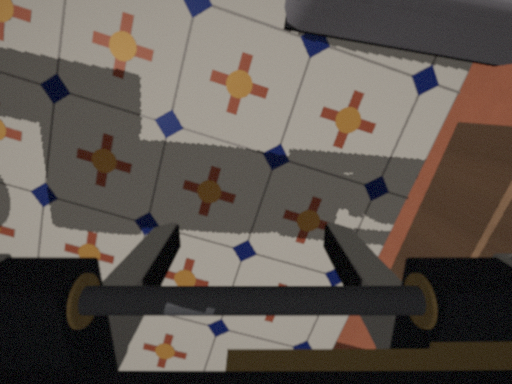

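The scene picture shows the long stamp at about (221,224), the square stamp at (148,267), the cup at (261,265) and the caddy at (310,155). In the top picture the long stamp is at (282,214), the square stamp at (347,223), and the caddy around (160,208) with its door open below. The wrist view shows only table and toaster.

```bash
cat > h.py <<'E'
from plant import *
import numpy as np, cv2
from scipy.spatial.transform import Rotation as R
def cam(n):
    c=calibration(n); f=192/np.tan(np.radians(c['fov_y']/2))
    K=np.array([[f,0,c['cx']],[0,f,c['cy']],[0,0,1.]])
    return dict(K=K,d=np.array(c['dist_coeffs']),p=np.array(c['xyz']),R=R.from_rotvec(c['attitude']).as_matrix())
def rays(c,uv):
    u=cv2.undistortPoints(np.array(uv,float).reshape(-1,1,2),c['K'],c['d']).reshape(-1,2)
    r=np.c_[u,np.ones(len(u))]@c['R'].T
    return r/np.linalg.norm(r,axis=1,keepdims=True)
def onz(c,uv,z):
    r=rays(c,uv); return c['p']+r*((z-c['p'][2])/r[:,2])[:,None]
def tri(c1,a,c2,b):
    r1=rays(c1,[a])[0];r2=rays(c2,[b])[0]
    A=np.c_[r1,-r2];s=np.linalg.lstsq(A,c2['p']-c1['p'],rcond=None)[0]
    P=c1['p']+s[0]*r1;Q=c2['p']+s[1]*r2
    return (P+Q)/2,np.linalg.norm(P-Q)
def proj(c,P):
    rv=cv2.Rodrigues(c['R'].T)[0]
    return cv2.projectPoints(np.array(P,float).reshape(-1,1,3),rv,-c['R'].T@c['p'],c['K'],c['d'])[0].reshape(-1,2)
E
python3 - <<'E'
from h import *
for n,uv in(("top",[[282,214],[347,223],[296,155],[160,208]]),("scene",[[221,230],[148,270],[261,275]])):
    print(n,onz(cam(n),uv,0).round(3).tolist())
t=cv2.imread("pics/top0.png");s=cv2.imread("pics/scene0.png")
cv2.imwrite("pics/t1.png",cv2.resize(t[175:265,100:220],None,fx=6,fy=6,interpolation=cv2.INTER_CUBIC))
a=cv2.resize(t[195:240,260:360],None,fx=6,fy=6,interpolation=cv2.INTER_CUBIC)
cv2.imwrite("pics/t2.png",a)
cv2.imwrite("pics/s1.png",cv2.resize(s[110:200,255:365],None,fx=6,fy=6,interpolation=cv2.INTER_CUBIC))
cv2.imwrite("pics/s2.png",cv2.resize(s[200:290,130:240],None,fx=6,fy=6,interpolation=cv2.INTER_CUBIC))
E
```

```text
top [[0.547, -0.113, 0.0], [0.523, -0.308, 0.0], [0.727, -0.155, 0.0], [0.558, 0.249, 0.0]]
scene [[0.542, -0.103, -0.0], [0.513, -0.299, 0.0], [0.704, -0.135, 0.0]]
```

View pics/t1.png

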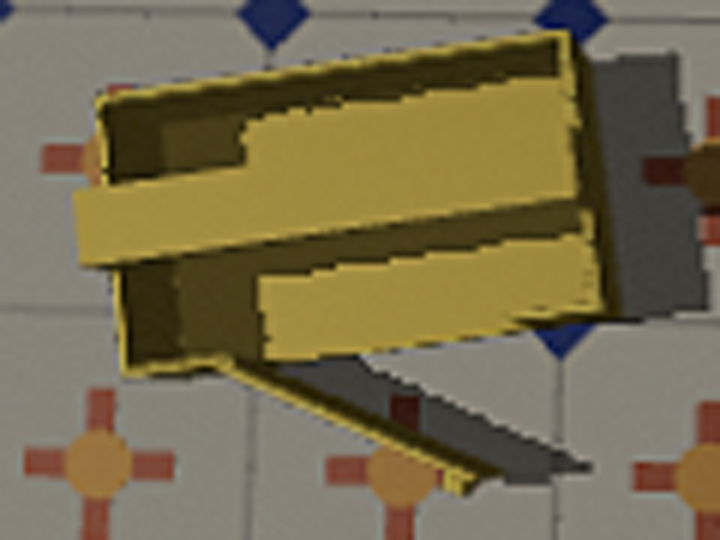

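View pics/t2.png

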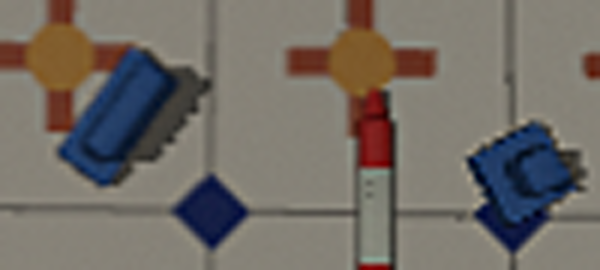

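View pics/s1.png

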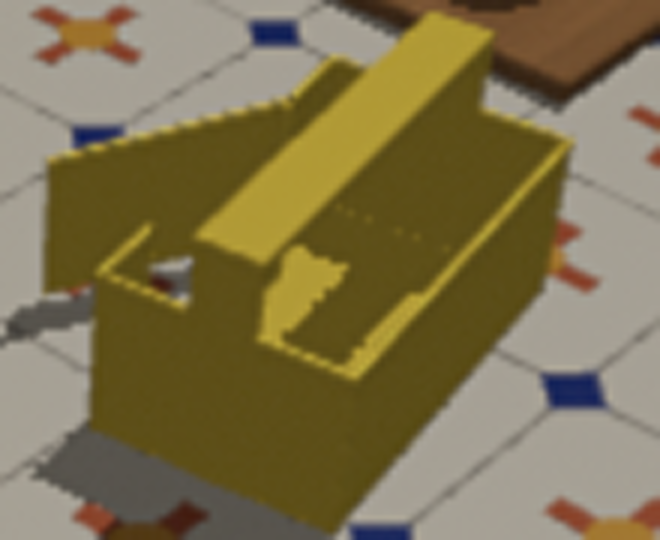

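View pics/s2.png

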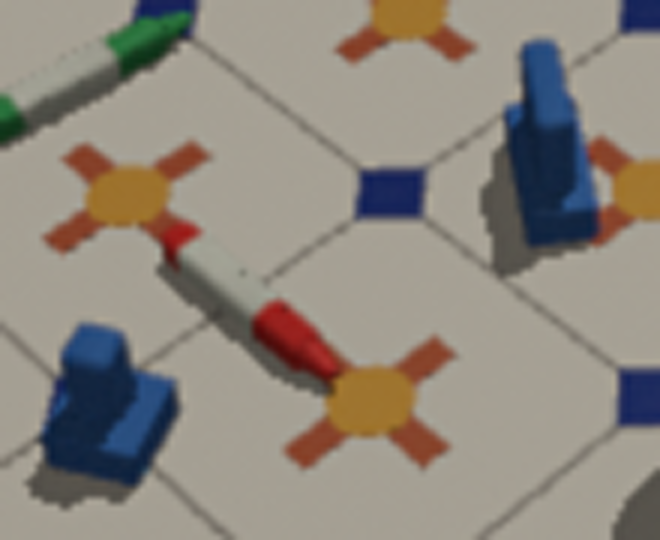

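Crops (6x): the top one shows the bridge ends at (75,195)/(85,267) on the left and (577,197)/(~570,125) on the right. The scene one shows them at near (197,235)/(262,263) and far (432,10)/(495,35). The long stamp's handle runs diagonally. I'll triangulate these.

```bash
python3 - <<'E'
from h import *
T=cam("top");S=cam("scene")
f=lambda p,x0,y0:[(p[0]+.5)/6-.5+x0,(p[1]+.5)/6-.5+y0]
print("bridge")
P=[]
for a,b in(((577,197),(197,235)),((570,125),(262,263)),((85,267),(432,10)),((75,195),(495,35))):
    p,e=tri(T,f(a,100,175),S,f(b,255,110));P.append(p);print(p.round(4),round(e,4))
P=np.array(P);print("mid",P.mean(0).round(4),"ax",(P[2:].mean(0)-P[:2].mean(0)).round(4), "widths",np.linalg.norm(P[0]-P[1]),np.linalg.norm(P[2]-P[3]))
d=P[2:].mean(0)-P[:2].mean(0);print("yaw of +y",np.degrees(np.arctan2(-d[0],d[1])))
# door tip, top
print("door tip",onz(T,[f((465,490),100,175)],.086))
# long stamp by masks
for n,box in(("top",(265,195,300,235)),("scene",(205,195,240,250))):
    im=cv2.imread(f"pics/{n}0.png");h=cv2.cvtColor(im,cv2.COLOR_BGR2HSV)
    x0,y0,x1,y1=box;m=cv2.inRange(h,(98,110,40),(118,255,255))
    q=np.zeros_like(m);q[y0:y1,x0:x1]=m[y0:y1,x0:x1]
    k,l,st,c=cv2.connectedComponentsWithStats(q);i=1+st[1:,4].argmax()
    print(n,st[i],c[i],cv2.minAreaRect(cv2.findContours((l==i).astype('uint8'),0,1)[0][0]))
# handle top ends
for a,b in(((150,60),(540,45)),((95,150),(548,110))):
    print(tri(T,f(a,260,195),S,f(b,130,200)))
E
```

```text
bridge
[0.5507 0.1258 0.1295] 0.0003
[0.5823 0.1301 0.129 ] 0.0003
[0.5158 0.3407 0.1308] 0.0009
[0.5474 0.3481 0.1275] 0.0006
mid [0.549  0.2362 0.1292] ax [-3.490e-02  2.164e-01 -1.000e-04] widths 0.03194678484240337 0.03265766669215915
yaw of +y 9.152474194682469
door tip [[0.42121355 0.17758888 0.086     ]]
top [270 203  19  23 207] [279.24637681 214.12560386] ((279.43243408203125, 214.0946044921875), (9.648554801940918, 21.73830795288086), 35.53767776489258)
scene [214 207  15  34 330] [221.14242424 225.32424242] ((220.4807891845703, 223.40383911132812), (33.14362716674805, 11.7669677734375), 78.69007110595703)
(array([ 0.56185004, -0.11425206,  0.0991539 ]), np.float64(0.010339222975458947))
(array([ 0.52916151, -0.09113954,  0.02431924]), np.float64(0.0013977499391511039))
```

```bash
python3 - <<'E'
from h import *
s=read_state();M=R.from_rotvec(s['orientation']).as_matrix();print(M.round(3))
x=M[:,0];print("jaw yaw",np.degrees(np.arctan2(x[1],x[0])))
c=cam("wrist");print("cam in tool",(M.T@(c['p']-s['tool_pos'])).round(3),"cam fwd",c['R'][:,2].round(3), (M.T@c['R']).round(3))
T=cam("top")
p=onz(T,[[279.4,214.1],[279.4+10.9*np.sin(np.radians(35.5)),214.1-10.9*np.cos(np.radians(35.5))]],.03);print(p)
d=p[1]-p[0];print(np.degrees(np.arctan2(d[1],d[0])))
E
```

```text
[[ 0.296 -0.955 -0.   ]
 [-0.955 -0.296  0.001]
 [-0.001 -0.    -1.   ]]
jaw yaw -72.7655675793044
cam in tool [-0.    -0.081 -0.151] cam fwd [-0.274 -0.083 -0.958] [[ 1.     0.    -0.   ]
 [-0.     0.958  0.286]
 [ 0.    -0.286  0.958]]
[[ 0.5443601  -0.10258906  0.03      ]
 [ 0.5703977  -0.12076753  0.03      ]]
-34.92130047617265
```

Bridge: mid (0.549, 0.236, 0.129), axis 9.2° from +y, length 219 and width 32–33 mm, which agrees with the text. Next I move the wrist camera over the long stamp, lifting first to clear the toaster.

>>> carry_out:
  steps:
    - {"xyz":[0,3,4],"rot":[0,0,8]}
    - {"xyz":[2,7,6],"rot":[0,0,16]}
    - {"xyz":[5,11,6],"rot":[0,0,24]}
    - {"xyz":[8,15,6],"rot":[0,0,32]}
    - {"xyz":[12,18,6],"rot":[0,0,40]}
    - {"xyz":[16,21,5],"rot":[0,0,48]}
    - {"xyz":[20,24,4],"rot":[0,0,56]}
    - {"xyz":[24,27,3],"rot":[0,0,64]}
    - {"xyz":[28,30,2],"rot":[0,0,72]}
    - {"xyz":[31,33,1],"rot":[0,0,80]}

```text
t: 1.15
tool_pos: [0.4894, -0.2415, 0.2451]
orientation: [3.135, 0.208, 0.0]
force: [0.8, -0.5, 0.5]
opening: 0.093
```

>>> carry_out:
  steps:
    - {"xyz":[2,2,-1],"rot":[0,0,8]}
    - {"xyz":[4,4,-2],"rot":[0,0,16]}
    - {"xyz":[7,6,-3],"rot":[0,0,24]}
    - {"xyz":[9,8,-4],"rot":[0,0,32]}
    - {"xyz":[11,10,-4.5],"rot":[0,0,40]}
    - {"xyz":[11,10,-4.5],"rot":[0,0,48]}
    - {"xyz":[11,10,-4.5],"rot":[0,0,48]}
    - {"xyz":[11,10,-4.5],"rot":[0,0,48]}

```text
t: 1.95
tool_pos: [0.5976, -0.1432, 0.2004]
orientation: [-2.787, -1.45, 0.001]
force: [0.6, -0.4, -0.1]
opening: 0.0932
```

```bash
python3 - <<'E'
from h import *
s=read_state();M=R.from_rotvec(s['orientation']).as_matrix();print(s['t'],s['tool_pos'],s['q'],np.degrees(np.arctan2(M[1,0],M[0,0])))
np.save("w1.npy",cam("wrist"),allow_pickle=True)
cv2.imwrite("pics/wrist1.png",read_camera("wrist")[:,:,::-1])
E
```

```text
1.95 [ 0.59756542 -0.1431756   0.2004187 ] [-3.18479515e-01  1.87349505e-01  1.48955849e+00 -1.79278590e-04
  1.46513701e+00 -1.27823706e+00] 54.9911456482314
```

View pics/wrist1.png

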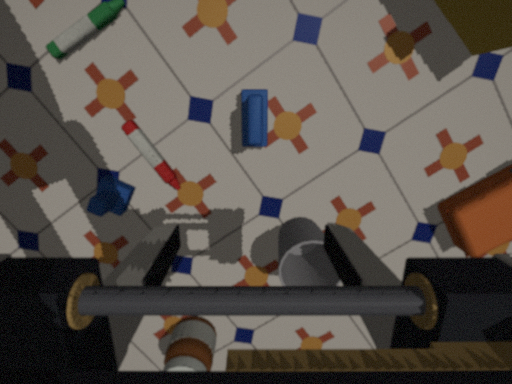

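The wrist picture shows the long stamp at (255,118), nearly upright in the image, the square stamp at (110,193) and the cup at (307,260). I'll take a second view shifted along the jaw direction for height.

>>> carry_out:
  steps:
    - {"xyz":[2,2.5,0],"rot":[0,0,0]}
    - {"xyz":[3.5,5,0],"rot":[0,0,0]}
    - {"xyz":[3.5,5,0],"rot":[0,0,0]}
    - {"xyz":[3.5,5,0],"rot":[0,0,0]}

```text
t: 2.4
tool_pos: [0.6326, -0.0933, 0.2008]
orientation: [2.784, 1.454, -0.0]
force: [0.1, -0.2, -1.1]
opening: 0.0931
```

```bash
python3 - <<'E'
from h import *
np.save("w2.npy",cam("wrist"),allow_pickle=True)
cv2.imwrite("pics/wrist2.png",read_camera("wrist")[:,:,::-1])
a=cv2.imread("pics/wrist1.png")[80:160,225:285];b=cv2.imread("pics/wrist2.png")
h=cv2.cvtColor(b,cv2.COLOR_BGR2HSV);m=cv2.inRange(h,(98,110,60),(115,255,255))
k,l,st,c=cv2.connectedComponentsWithStats(m);
for i in range(1,k):
    if st[i,4]>150: print(st[i],c[i])
cv2.imwrite("pics/w1c.png",cv2.resize(a,None,fx=7,fy=7,interpolation=cv2.INTER_CUBIC))
E
```

```text
[240  14  26  30 464] [252.23706897  28.12715517]
[421  53  28  26 375] [434.4         65.74666667]
[ 186   90   30   56 1426] [200.5631136  117.24824684]
[139  97  22  24 283] [149.50176678 109.01413428]
[311 129  24  24 295] [322.13898305 140.49491525]
[ 33 184  22  30 349] [ 44.26934097 201.747851  ]
[370 223  18  19 177] [377.98870056 232.28813559]
```

View pics/wrist2.png

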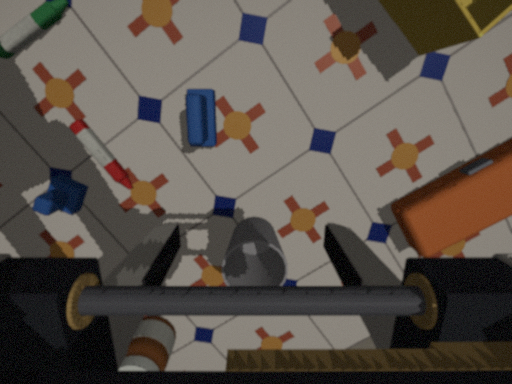

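View pics/w1c.png

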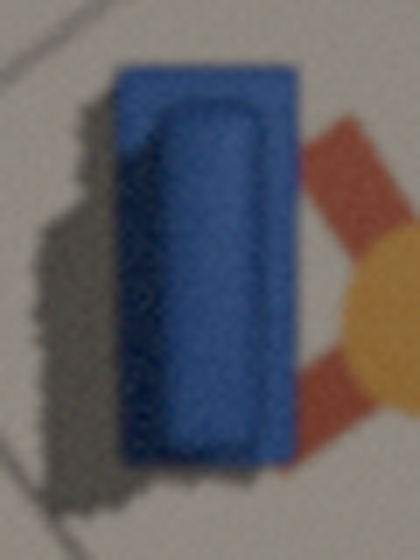

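```bash
python3 - <<'E'
from h import *
b=cv2.imread("pics/wrist2.png")[78:158,170:230]
a=cv2.imread("pics/wrist1.png")[80:160,225:285]
f=lambda q:cv2.convertScaleAbs(cv2.resize(q,None,fx=6,fy=6,interpolation=cv2.INTER_CUBIC),alpha=1.7)
cv2.imwrite("pics/w12c.png",np.hstack([f(a),f(b)]))
E
```

```text
(no output)
```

View pics/w12c.png

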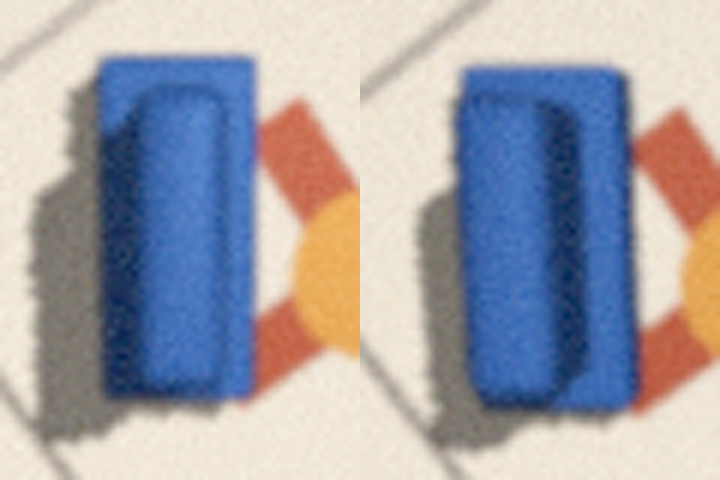

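```bash
python3 - <<'E'
from h import *
A=np.load("w1.npy",allow_pickle=True).item();B=np.load("w2.npy",allow_pickle=True).item()
f=lambda p,x0,y0:[(p[0]+.5)/6-.5+x0,(p[1]+.5)/6-.5+y0]
pa=lambda p:f(p,225,80); pb=lambda p:f(p,170,78)
for n,a,b in(("h TL",(139,88),(103,96)),("h TR",(220,88),(188,96)),("h BL",(142,383),(115,393)),("h BR",(222,383),(195,393)),("foot TL",(100,57),(102,68)),("foot TR",(253,57),(262,68)),("foot BR",(253,397),(275,408))):
    p,e=tri(A,pa(a),B,pb(b));print(n,p.round(4),round(e,4))
for C,g,q in((A,pa,[(139,88),(220,88),(142,383),(222,383)]),(B,pb,[(103,96),(188,96),(115,393),(195,393)])):
    P=onz(C,[g(x) for x in q],.062);c=P.mean(0)
    d=(P[2]+P[3]-P[0]-P[1]);print("handle",c.round(4),np.degrees(np.arctan2(d[1],d[0])),np.linalg.norm(d)/2,np.linalg.norm(P[1]-P[0]))
for C,g,q in((A,pa,[(100,57),(253,57),(103,397),(253,397)]),(B,pb,[(102,68),(262,68),(112,408),(275,408)])):
    P=onz(C,[g(x) for x in q],.02);c=P.mean(0)
    d=(P[2]+P[3]-P[0]-P[1]);print("foot",c.round(4),np.degrees(np.arctan2(d[1],d[0])),np.linalg.norm(d)/2,np.linalg.norm(P[1]-P[0]))
T=cam("top");print(onz(T,[[279.4,214.1]],.03))
# square & cup positions: baseline
E
```

```text
h TL [ 0.5217 -0.0934  0.0555] 0.0003
h TR [ 0.5294 -0.0823  0.0521] 0.0003
h BL [ 0.5613 -0.1206  0.0617] 0.0001
h BR [ 0.5691 -0.1095  0.0616] 0.0001
foot TL [ 0.512  -0.0959  0.0199] 0.0002
foot TR [ 0.5281 -0.0722  0.0124] 0.0002
foot BR [ 0.5806 -0.108   0.0161] 0.0002
handle [ 0.5455 -0.1016  0.062 ] -34.32315261595266 0.0475586035002879 0.013123461257297195
handle [ 0.5459 -0.1008  0.062 ] -36.235744466688814 0.04791157441884606 0.013788645859762713
foot [ 0.5458 -0.1021  0.02  ] -34.59598211163728 0.06261203340676705 0.028250680235662386
foot [ 0.546  -0.1022  0.02  ] -35.76551467709509 0.0626721891361289 0.029584396551841315
[[ 0.5443601  -0.10258906  0.03      ]]
```

The long stamp is at (0.546, -0.1015), yaw -35°. The two views put the foot top at about 0.012–0.020 m and the handle top at 0.052–0.062 m, consistent with the text's 20 and 62 mm. Next is the approach and grasp.

>>> carry_out:
  steps:
    - {"xyz":[-3,-0.3,-2],"rot":[0,0,0]}
    - {"xyz":[-6,-0.6,-4],"rot":[0,0,0]}
    - {"xyz":[-8.7,-0.8,-6],"rot":[0,0,0]}
    - {"xyz":[-8.7,-0.8,-8],"rot":[0,0,0]}
    - {"xyz":[-8.7,-0.8,-10],"rot":[0,0,0]}
    - {"xyz":[-8.7,-0.8,-12],"rot":[0,0,0]}
    - {"xyz":[-8.7,-0.8,-14],"rot":[0,0,0]}
    - {"xyz":[-8.7,-0.8,-15],"rot":[0,0,0]}
    - {"xyz":[-8.7,-0.8,-15.9],"rot":[0,0,0]}
    - {"xyz":[-8.7,-0.8,-15.9],"rot":[0,0,0]}
  grip: 0.6

```text
t: 3.45
tool_pos: [0.545, -0.1014, 0.0408]
orientation: [-2.784, -1.454, 0.002]
force: [-0.5, 0.3, 0.1]
opening: 0.0558
```

>>> carry_out:
  steps:
    - {"xyz":[0,0,0],"rot":[0,0,0]}
    - {"xyz":[0,0,0],"rot":[0,0,0]}

```text
t: 3.65
tool_pos: [0.5466, -0.1013, 0.0428]
orientation: [2.783, 1.456, 0.002]
force: [-0.5, 0.7, 1.0]
opening: 0.056
```

```bash
python3 - <<'E'
from h import *
s=read_state();print(s['tool_pos'],s['opening'],s['force'])
a=read_camera("wrist")[:,:,::-1];b=read_camera("scene")[170:290,180:300,::-1]
cv2.imwrite("pics/g1.png",np.hstack([a[:, 100:420],cv2.resize(b,(384,384))]))
E
```

```text
[ 0.54661581 -0.10134206  0.04276222] 0.05598261093683888 [-0.54779118  0.701673    1.00762372]
```

View pics/g1.png

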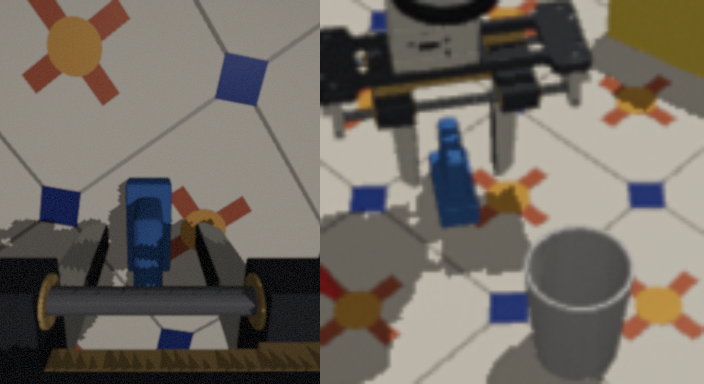

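The stamp's handle stands centred between the open fingers, and the cup is well clear. Closing.

>>> carry_out:
  steps:
    - {"xyz":[0,0,0],"rot":[0,0,0]}
    - {"xyz":[0,0,0],"rot":[0,0,0]}
    - {"xyz":[0,0,0],"rot":[0,0,0]}
    - {"xyz":[0,0,0],"rot":[0,0,0]}
    - {"xyz":[0,0,0],"rot":[0,0,0]}
    - {"xyz":[0,0,0],"rot":[0,0,0]}
    - {"xyz":[0,0,0],"rot":[0,0,0]}
    - {"xyz":[0,0,0],"rot":[0,0,0]}
  grip: 0
  force: 15

```text
t: 4.55
tool_pos: [0.5457, -0.1011, 0.0416]
orientation: [-2.784, -1.456, 0.0]
force: [-0.7, -0.8, 0.1]
opening: 0.0158
```

>>> carry_out:
  steps:
    - {"xyz":[0,0,0.5],"rot":[0,0,0]}
    - {"xyz":[0,0,1.5],"rot":[0,0,0]}
    - {"xyz":[0,0,3],"rot":[0,0,0]}
    - {"xyz":[0,0,3],"rot":[0,0,0]}
    - {"xyz":[0,0,3],"rot":[0,0,0]}

```text
t: 5.05
tool_pos: [0.5467, -0.1013, 0.0729]
orientation: [2.782, 1.456, 0.003]
force: [-0.1, -0.1, -1.4]
opening: 0.016
```

```bash
python3 - <<'E'
from h import *
s=read_state();print(s['tool_pos'],s['opening'],s['force'],s['wrist_torque'])
a=read_camera("wrist")[:,:,::-1];b=read_camera("scene")[170:290,180:300,::-1]
cv2.imwrite("pics/g2.png",np.hstack([a[:, 100:420],cv2.resize(b,(384,384))]))
E
```

```text
[ 0.54667774 -0.10126705  0.0729025 ] 0.0160391560193235 [-0.08201413 -0.06033384 -1.37388753] [ 0.02481983 -0.07215043 -0.00069443]
```

View pics/g2.png

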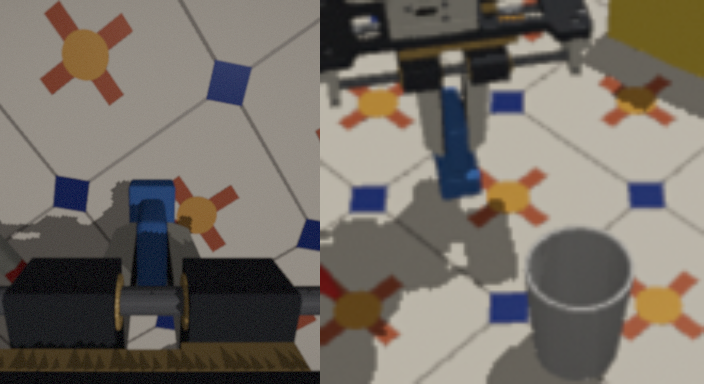

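The stamp is held and lifted: opening 16 mm, and the force reads a light load. Now I raise it, carry it over the caddy and turn it to match the bridge.

>>> carry_out:
  steps:
    - {"xyz":[0,0,3],"rot":[0,0,0]}
    - {"xyz":[0,0,7],"rot":[0,0,0]}
    - {"xyz":[0,1,11],"rot":[0,0,-4]}
    - {"xyz":[0,3,14.5],"rot":[0,0,-10]}
    - {"xyz":[0,6,17.5],"rot":[0,0,-16]}
    - {"xyz":[0,9.5,17.7],"rot":[0,0,-22]}
    - {"xyz":[0,13,17.7],"rot":[0,0,-28]}
    - {"xyz":[0,16.5,17.7],"rot":[0,0,-34]}
    - {"xyz":[0,20,17.7],"rot":[0,0,-40]}
    - {"xyz":[0,23.5,17.7],"rot":[0,0,-45.8]}

```text
t: 6.15
tool_pos: [0.5453, 0.1353, 0.2479]
orientation: [3.131, 0.252, -0.002]
force: [0.3, 0.4, -2.2]
opening: 0.0158
```

>>> carry_out:
  steps:
    - {"xyz":[0,3.5,0],"rot":[0,0,0]}
    - {"xyz":[0,6.5,0],"rot":[0,0,0]}
    - {"xyz":[0.2,9,0],"rot":[0,0,0]}
    - {"xyz":[0.2,10.2,0],"rot":[0,0,0]}
    - {"xyz":[0.2,10.2,0],"rot":[0,0,0]}
    - {"xyz":[0.2,10.2,0],"rot":[0,0,0]}
    - {"xyz":[0.2,10.2,0],"rot":[0,0,0]}

```text
t: 6.85
tool_pos: [0.5479, 0.2346, 0.2485]
orientation: [3.131, 0.256, -0.0]
force: [-0.1, -0.2, -0.5]
opening: 0.0161
```

```bash
python3 - <<'E'
from h import *
s=read_state();M=R.from_rotvec(s['orientation']).as_matrix();print(s['t'],s['tool_pos'],np.degrees(np.arctan2(M[1,0],M[0,0])))
np.save("w3.npy",cam("wrist"),allow_pickle=True)
cv2.imwrite("pics/p1.png",read_camera("wrist")[:,:,::-1])
b=read_camera("scene")[60:210,240:390,::-1]
cv2.imwrite("pics/p1s.png",cv2.resize(b,(600,600),interpolation=cv2.INTER_CUBIC))
E
```

```text
6.85 [0.54793662 0.23464718 0.24854037] 9.364344493067827
```

View pics/p1.png

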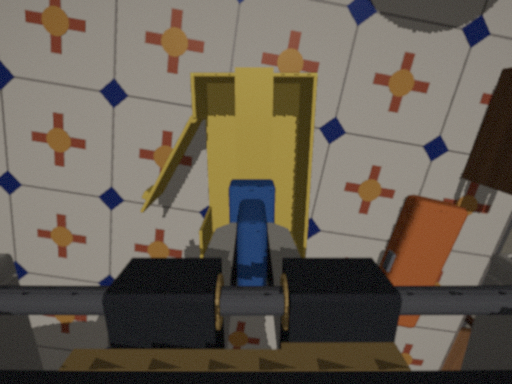

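View pics/p1s.png

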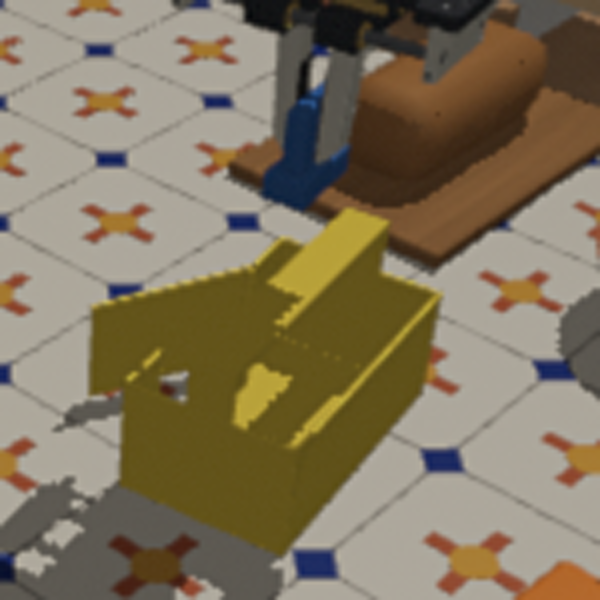

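The wrist view shows the stamp foot (229–275, row 182) over the bridge (x 236–272), running on to its far end at row about 70. I'll check the bridge centreline and the stamp's alignment from this view.

```bash
python3 - <<'E'
from h import *
W=np.load("w3.npy",allow_pickle=True).item()
im=cv2.imread("pics/p1.png");g=cv2.cvtColor(cv2.GaussianBlur(im,(3,3),0),cv2.COLOR_BGR2GRAY).astype(int)
print(g[120,200:310].tolist());print(g[60:80,255].tolist())
L=[];Rr=[]
for r in range(92,172,4):
    d=np.diff(g[r]); 
    l=225+np.argmax(d[225:250]);q=260+np.argmin(d[260:285]);L.append((l+.5,r));Rr.append((q+.5,r))
print(L[::4],Rr[::4])
lp=onz(W,L,.130);rp=onz(W,Rr,.130);c=(lp+rp)/2
print("width",np.linalg.norm(lp-rp,axis=1).round(4)[::4])
p=np.polyfit(c[:,1],c[:,0],1);print("center x at y=.236",np.polyval(p,.236),"yaw",np.degrees(np.arctan(-p[0])))
print("end", onz(W,[[236,70],[272,69]],.130).round(4))
b=cv2.convertScaleAbs(cv2.resize(im[60:290,195:315],None,fx=2.6*1,fy=2.6,interpolation=cv2.INTER_CUBIC),alpha=1.5)
cv2.imwrite("pics/p1c.png",b)
E
```

```text
[52, 56, 61, 66, 70, 71, 79, 100, 122, 136, 139, 140, 141, 141, 141, 140, 139, 140, 140, 139, 140, 140, 140, 140, 140, 140, 141, 140, 140, 141, 140, 140, 140, 140, 140, 139, 139, 138, 138, 138, 138, 138, 139, 139, 138, 138, 139, 139, 139, 139, 138, 138, 138, 139, 139, 139, 138, 139, 140, 139, 139, 139, 140, 140, 140, 139, 139, 139, 138, 138, 138, 138, 139, 140, 140, 139, 139, 139, 139, 139, 139, 140, 140, 140, 140, 139, 139, 139, 140, 140, 140, 140, 141, 140, 134, 117, 94, 75, 65, 57, 53, 53, 52, 51, 51, 52, 52, 52, 53, 59]
[142, 142, 142, 142, 142, 143, 143, 144, 144, 144, 144, 143, 144, 144, 144, 144, 144, 144, 143, 143]
[(np.float64(234.5), 92), (np.float64(234.5), 108), (np.float64(226.5), 124), (np.float64(226.5), 140), (np.float64(227.5), 156)] [(np.float64(272.5), 92), (np.float64(272.5), 108), (np.float64(265.5), 124), (np.float64(263.5), 140), (np.float64(262.5), 156)]
width [0.0343 0.0348 0.0363 0.035  0.0337]
center x at y=.236 0.5392853892711463 yaw 2.26308595519777
end [[0.5176 0.3419 0.13  ]
 [0.5488 0.3479 0.13  ]]
```

View pics/p1c.png

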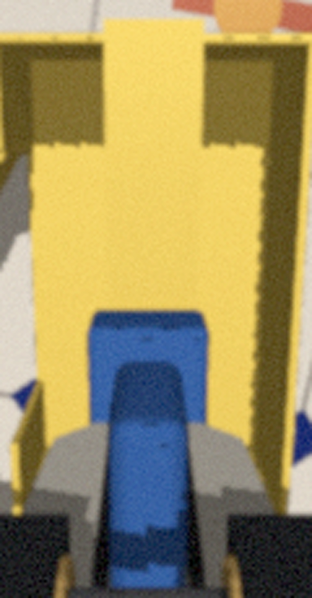

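Only the rows above about 112 give true bridge edges, since below that it blends with the sunlit floor, so I discard that fit. The wrist's far-end corners agree with the triangulation to within 2 mm, so the target is about (0.5497, 0.236), yaw 9°. Lowering to just above the bridge.

>>> carry_out:
  steps:
    - {"xyz":[0.1,0.1,-1.5],"rot":[0,0,0]}
    - {"xyz":[0.2,0.1,-3],"rot":[0,0,0]}
    - {"xyz":[0.2,0.1,-4.5],"rot":[0,0,-0.3]}
    - {"xyz":[0.2,0.1,-5.5],"rot":[0,0,-0.3]}
    - {"xyz":[0.2,0.1,-6.2],"rot":[0,0,-0.3]}
    - {"xyz":[0.2,0.1,-6.6],"rot":[0,0,-0.3]}
    - {"xyz":[0.2,0.1,-6.6],"rot":[0,0,-0.3]}
    - {"xyz":[0.2,0.1,-6.6],"rot":[0,0,-0.3]}
    - {"xyz":[0.2,0.1,-6.6],"rot":[0,0,-0.3]}

```text
t: 7.85
tool_pos: [0.5503, 0.2371, 0.1835]
orientation: [-3.131, -0.25, -0.002]
force: [-0.4, -0.4, -0.7]
opening: 0.0157
```

```bash
python3 - <<'E'
from h import *
s=read_state();M=R.from_rotvec(s['orientation']).as_matrix();print(s['t'],s['tool_pos'],np.degrees(np.arctan2(M[1,0],M[0,0])),s['force'])
np.save("w4.npy",cam("wrist"),allow_pickle=True)
a=read_camera("wrist")[:,:,::-1];cv2.imwrite("pics/p2.png",a)
b=read_camera("scene")[80:200,250:370,::-1]
cv2.imwrite("pics/p2s.png",np.hstack([cv2.resize(b,(480,480),interpolation=cv2.INTER_CUBIC),cv2.resize(a[0:320,170:370],(300,480),interpolation=cv2.INTER_CUBIC)]))
E
```

```text
7.85 [0.55025824 0.23713699 0.18350443] 9.137866679099044 [-0.40762459 -0.41182193 -0.70981921]
```

View pics/p2s.png

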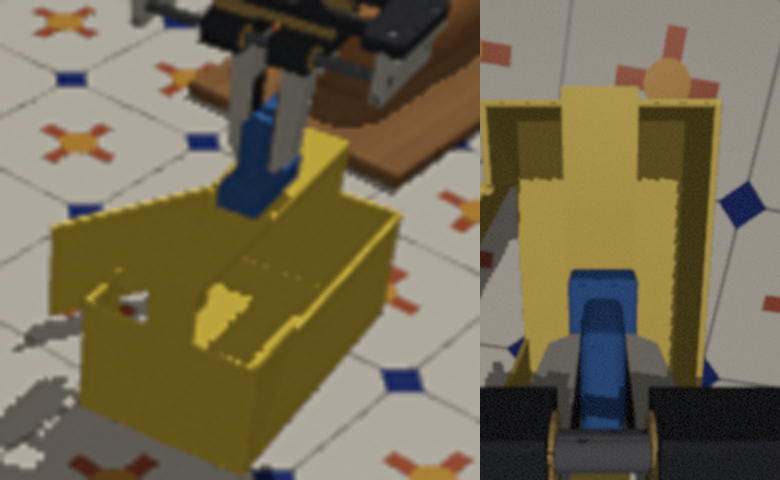

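The foot (centre column ~602) lies over the bridge (centre ~599.5 at the far end), so it is about 1 mm too far toward +x. I'll shift by -1 mm and descend slowly while watching the force.

>>> carry_out:
  steps:
    - {"xyz":[-0.1,-0.1,-0.2],"rot":[0,0,0]}
    - {"xyz":[-0.1,-0.1,-0.4],"rot":[0,0,0]}
    - {"xyz":[-0.1,-0.1,-0.6],"rot":[0,0,0]}
    - {"xyz":[-0.1,-0.1,-0.8],"rot":[0,0,0]}
    - {"xyz":[-0.1,-0.1,-0.9],"rot":[0,0,0]}
    - {"xyz":[-0.1,-0.1,-1],"rot":[0,0,0]}
    - {"xyz":[-0.1,-0.1,-1],"rot":[0,0,0]}

```text
t: 8.65
tool_pos: [0.5487, 0.2359, 0.1724]
orientation: [3.132, 0.25, -0.0]
force: [-1.0, 0.8, -0.9]
opening: 0.0162
```

>>> carry_out:
  steps:
    - {"xyz":[0,0,-0.1],"rot":[0,0,0]}
    - {"xyz":[0,0,-0.1],"rot":[0,0,0]}
    - {"xyz":[0,0,-0.1],"rot":[0,0,0]}

```text
t: 8.95
tool_pos: [0.5488, 0.2359, 0.1717]
orientation: [-3.132, -0.25, -0.0]
force: [0.2, 0.1, -1.2]
opening: 0.0165
```

```bash
python3 - <<'E'
from h import *
s=read_state();M=R.from_rotvec(s['orientation']).as_matrix();print(s['t'],s['tool_pos'],np.degrees(np.arctan2(M[1,0],M[0,0])),s['force'],s['wrist_torque'])
E
```

```text
8.95 [0.54881253 0.23593383 0.17167834] 9.134288085823659 [ 0.22902154  0.09482036 -1.2144085 ] [-0.04119982 -0.12024349  0.02509197]
```

Still no contact, so I descend in 0.5 mm increments.

>>> carry_out:
  steps:
    - {"xyz":[0,0,-0.05],"rot":[0,0,0]}
    - {"xyz":[0,0,-0.05],"rot":[0,0,0]}
    - {"xyz":[0,0,-0.05],"rot":[0,0,0]}

```text
t: 9.25
tool_pos: [0.5489, 0.236, 0.1716]
orientation: [-3.132, -0.25, -0.001]
force: [-1.8, 0.8, 4.2]
opening: 0.016
```

>>> carry_out:
  steps:
    - {"xyz":[0,0,-0.05],"rot":[0,0,0]}
    - {"xyz":[0,0,-0.05],"rot":[0,0,0]}
    - {"xyz":[0,0,-0.05],"rot":[0,0,0]}

```text
t: 9.55
tool_pos: [0.5489, 0.236, 0.1716]
orientation: [-3.132, -0.25, -0.001]
force: [-3.6, -1.9, 6.4]
opening: 0.0157
```

```bash
python3 - <<'E'
from h import *
for i in range(1):
    s=read_state();print(s['t'],s['tool_pos'],s['force'],s['wrist_torque'])
b=read_camera("scene")[80:200,250:370,::-1]
cv2.imwrite("pics/p3s.png",cv2.resize(b,(600,600),interpolation=cv2.INTER_CUBIC))
E
```

```text
9.55 [0.54893023 0.23598287 0.17155901] [-3.57984194 -1.94986417  6.40094725] [-0.21282872  0.53829638  0.04056791]
```

View pics/p3s.png

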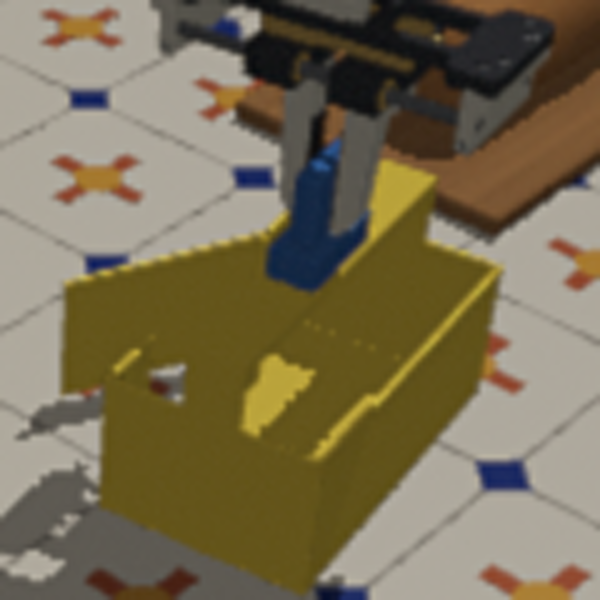

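Contact at TCP z = 0.1716 (about 7 N), matching the expected 0.171. I ease off slightly and open.

>>> carry_out:
  steps:
    - {"xyz":[0,0,0.07],"rot":[0,0,0]}
    - {"xyz":[0,0,0.07],"rot":[0,0,0]}
  force: 6

```text
t: 9.8
tool_pos: [0.5489, 0.236, 0.1716]
orientation: [-3.132, -0.25, -0.001]
force: [-1.0, -0.8, 4.1]
opening: 0.0159
```

>>> carry_out:
  steps:
    - {"xyz":[0,0,0],"rot":[0,0,0]}
    - {"xyz":[0,0,0],"rot":[0,0,0]}
    - {"xyz":[0,0,0],"rot":[0,0,0]}
    - {"xyz":[0,0,0],"rot":[0,0,0]}
    - {"xyz":[0,0,0],"rot":[0,0,0]}
  grip: 0.5

```text
t: 10.3
tool_pos: [0.5488, 0.2359, 0.1712]
orientation: [3.132, 0.25, -0.0]
force: [-1.2, -0.0, 0.6]
opening: 0.0456
```

```bash
python3 - <<'E'
from h import *
s=read_state();print(s['t'],s['tool_pos'],s['opening'],s['force'])
a=read_camera("wrist")[:,:,::-1]
b=read_camera("scene")[80:200,250:370,::-1]
cv2.imwrite("pics/p4.png",np.hstack([cv2.resize(b,(384,384),interpolation=cv2.INTER_CUBIC),a[:,100:420]]))
E
```

```text
10.3 [0.54875443 0.23592145 0.17119789] 0.04556447076216883 [-1.24603307 -0.01648802  0.608882  ]
```

View pics/p4.png

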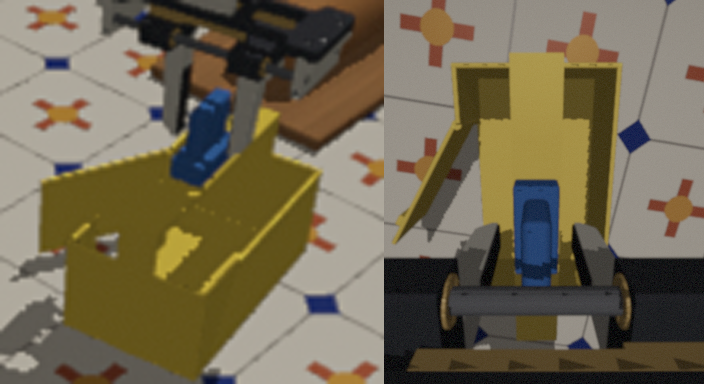

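The stamp stands free on the bridge with the fingers clear on both sides. Retreating straight up, then back to leave the views clear.

>>> carry_out:
  steps:
    - {"xyz":[0,0,1],"rot":[0,0,0]}
    - {"xyz":[0,0,3],"rot":[0,0,0]}
    - {"xyz":[0,0,6],"rot":[0,0,0]}
    - {"xyz":[0,0,9],"rot":[0,0,0]}
    - {"xyz":[0,0,12],"rot":[0,0,0]}
    - {"xyz":[-2,-4,14],"rot":[0,0,0]}
    - {"xyz":[-5,-8,15],"rot":[0,0,0]}
    - {"xyz":[-8,-12,15],"rot":[0,0,0]}
    - {"xyz":[-11,-16,15],"rot":[0,0,0]}
    - {"xyz":[-11,-16,15],"rot":[0,0,0]}

```text
t: 11.4
tool_pos: [0.4364, 0.0727, 0.3226]
orientation: [3.131, 0.245, 0.002]
force: [1.2, 0.0, 0.6]
opening: 0.0468
```

```bash
python3 - <<'E'
from h import *
s=read_state();print(s['t'],s['tool_pos'],s['force'])
S=read_camera("scene")[:,:,::-1];T=read_camera("top")[:,:,::-1]
cv2.imwrite("pics/fs.png",S);cv2.imwrite("pics/ft.png",T)
r=lambda q,w,h:cv2.resize(q,(w,h),interpolation=cv2.INTER_CUBIC)
cv2.imwrite("pics/f.png",np.hstack([r(S[110:200,255:365],400,327),r(T[175:265,100:220],400,327)[:327]]))
E
```

```text
11.4 [0.43639001 0.07269367 0.32255358] [1.22738806 0.0461935  0.58290158]
```

View pics/f.png

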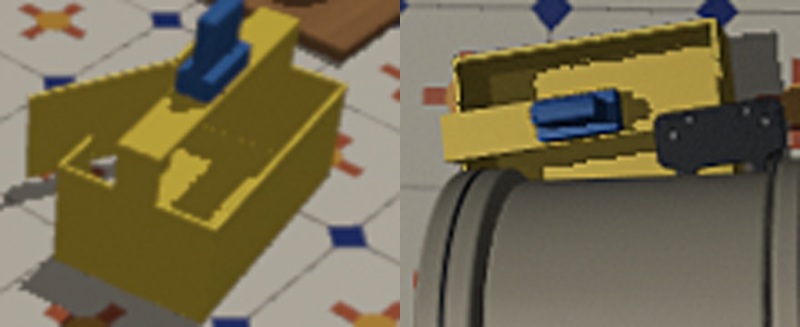

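View pics/fs.png

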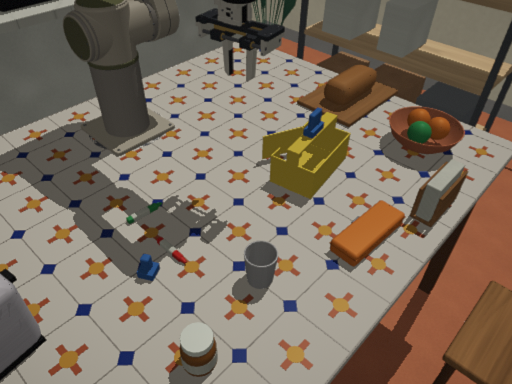

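The stamp stands upright on the bridge in both views, and the cup and square stamp are where they were. I'll measure its centre before handing in.

```bash
python3 - <<'E'
from h import *
T=cam("top")
h=cv2.cvtColor(cv2.imread("pics/ft.png"),cv2.COLOR_BGR2HSV);m=cv2.inRange(h,(98,110,40),(118,255,255));q=m*0;q[195:220,135:170]=m[195:220,135:170]
k,l,st,c=cv2.connectedComponentsWithStats(q);i=1+st[1:,4].argmax()
r=cv2.minAreaRect(cv2.findContours((l==i).astype('uint8'),0,1)[0][0]);print(st[i],c[i],r,onz(T,[r[0]],.155).round(4))
b=cv2.boxPoints(r);P=onz(T,b,.15);e=[P[1]-P[0],P[2]-P[1]];d=max(e,key=np.linalg.norm);print(np.degrees(np.arctan2(d[1],d[0])),[np.linalg.norm(x).round(3) for x in e])
for n in("scene",):
    A=cv2.imread("pics/scene0.png").astype(int);B=cv2.imread("pics/fs.png").astype(int)
    print("cup diff",np.abs(A-B)[243:285,245:278].mean(),"sq diff",np.abs(A-B)[255:278,138:158].mean())
E
```

```text
[139 200  27  14 223] [152.03139013 206.21524664] ((152.06997680664062, 206.48997497558594), (10.889445304870605, 25.45584487915039), 81.8698959350586) [[0.5485 0.2345 0.155 ]]
-80.74126503143965 [np.float64(0.066), np.float64(0.028)]
cup diff 3.2919672919672918 sq diff 14.361594202898551
```

```bash
python3 - <<'E'
from h import *
for f in("scene0","fs"):
    h=cv2.cvtColor(cv2.imread(f"pics/{f}.png"),cv2.COLOR_BGR2HSV)[250:285,132:165];m=cv2.inRange(h,(98,110,25),(120,255,255))
    k,l,st,c=cv2.connectedComponentsWithStats(m);i=1+st[1:,4].argmax();print(f,st[i],c[i])
print(close_job())
E
```

```text
scene0 [  5   4  22  27 384] [15.18229167 17.984375  ]
fs [  5   4  22  27 402] [15.11940299 17.60199005]
the job is handed in; nothing more can be done
None
```

The long stamp is standing upright on the middle of the caddy bridge, with its foot running along it, and I've handed the job in. It took about 11.5 s of the 40 s allowed. I gripped the stamp across its handle at 15 N, lowered it until it touched down at about 7 N, then opened the fingers and withdrew clear.

**Last checks**
- **Stamp position:** the top camera puts it at (0.5485, 0.2345). I measured the bridge centre at (0.549, 0.236), so it is about 2 mm off, which is within the calibration error.
- **Stamp direction:** its long axis is at -80.7° and the bridge's at -80.8°.
- **Touchdown height:** contact came at a tool height of 0.1716 m, against the 0.171 m expected for the bridge top.
- **Square stamp and cup:** the square stamp's outline in the scene picture is the same before and after. The cup's image is nearly unchanged too.

**Disagreements**
- **Stamp heights:** some corners triangulated from the two wrist views came out up to 10 mm too low. The clearest corners agreed with the stated heights, and the touchdown fitted them too.
- **Bridge edges:** I discarded one edge fit from the wrist view because the bridge blended into the sunlit caddy floor.
- **Square stamp brightness:** it changed between pictures because the arm's shadow fell on it.

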